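# Run a fingertip along the vent plugs of a pattern plate

### The job

Run a fingertip lightly along the bowed row of six brass plugs on the brown plate, from the end with the red cup to the end with the white cup, so that each plug in turn is pressed fully home; stay on the plate or within about 3 cm above it until the last one is in. Press gently, so that the plate does not sink far on its rubber buffers, then come away. Nothing is to be picked up, and everything else is to be left where it stands.

Things in the scene. Friction and masses are not known exactly. Their poses are not given: they have to be found in the camera images.
- bed: grey steel bed fixed to the table, 190 (its x) x 420 (its y) x 14 mm, with four rubber buffers that carry the pattern plate. Origin: centre of its underside, on the table; z up. Its yaw can be up to about 0.45 rad either way. The row of plugs runs along its y; the hollow side of the row faces its +x
- plate_top (a point): centre of the top face of the dark brown pattern plate, 60 mm above the table, axes as the bed's. The plate is 170 (x) x 300 (y) x 25 mm and flat. A fingertip sliding over it from the side onto a plug's dome presses that plug down as it rides on
- plate (a joint): how far the plate is pushed down on its buffers: 0 at rest, 0.010 m at the bottom stop. It starts to sink under about 6 to 7 N and then yields 0.8 N per mm; it springs back when let go. Past 0.008 counts as pressed too hard
- red_cup: small red plastic pouring cup, fixed on the bed just off one end of the row (62 to 70 mm from the last plug at that end): it marks the starting end, and may be at either end. 38 mm dia, 26 mm tall, its rim level with the plate's top. Origin: centre of its underside, 34 mm above the table
- white_cup: the same cup in white plastic, at the other end of the row: the finishing end
- plug1_top (a point): top of the crown of brass vent plug 1 of 6, numbered along the row from the bed's -y end to its +y end. Domes, 33 mm dia at the plate, curved like a ball of 30 mm radius, in black rings 41 mm across, 48 mm apart; the crown stands 4 to 5 mm above the plate at first and 1 mm above it when home.
- plug1 (a joint): how far plug 1 is pressed in: 0 to 0.0006 m at the start, 0.004 home; counted as home above 0.0025. It takes about 2.5 N and stays where it is left
- plug2_top (a point): top of the crown of brass vent plug 2 of 6, numbered along the row from the bed's -y end to its +y end. As plug 1
- plug2 (a joint): how far plug 2 is pressed in: 0 to 0.0006 m at the start, 0.004 home; counted as home above 0.0025. It takes about 2.5 N and stays where it is left
- plug3_top (a point): top of the crown of brass vent plug 3 of 6, numbered along the row from the bed's -y end to its +y end. As plug 1
- plug3 (a joint): how far plug 3 is pressed in: 0 to 0.0006 m at the start, 0.004 home; counted as home above 0.0025. It takes about 2.5 N and stays where it is left
- plug4_top (a point): top of the crown of brass vent plug 4 of 6, numbered along the row from the bed's -y end to its +y end. As plug 1
- plug4 (a joint): how far plug 4 is pressed in: 0 to 0.0006 m at the start, 0.004 home; counted as home above 0.0025. It takes about 2.5 N and stays where it is left
- plug5_top (a point): top of the crown of brass vent plug 5 of 6, numbered along the row from the bed's -y end to its +y end. As plug 1
- plug5 (a joint): how far plug 5 is pressed in: 0 to 0.0006 m at the start, 0.004 home; counted as home above 0.0025. It takes about 2.5 N and stays where it is left
- plug6_top (a point): top of the crown of brass vent plug 6 of 6, numbered along the row from the bed's -y end to its +y end. As plug 1
- plug6 (a joint): how far plug 6 is pressed in: 0 to 0.0006 m at the start, 0.004 home; counted as home above 0.0025. It takes about 2.5 N and stays where it is left
- wax_pattern: tan wax pattern like a small spool, 34 mm dia, 32 mm tall, standing loose on the plate on the hollow side of the row; leave it alone. Origin: centre of its underside
- spacer: loose aluminium block 22 x 30 x 20 mm lying on the plate on the hollow side of the row; leave it alone. Origin: centre of its underside
- cast_goblet: loose rough aluminium goblet with a cork-coloured block in the middle, 62 mm dia, 105 mm tall, on the table left of the bed; leave it alone. Origin: centre of its underside
- torch: loose red torch handle with a steel nozzle, 210 mm long, 22 mm high, on the table right of the bed; leave it alone
- scriber: loose thin metal scriber, 150 mm long, 12 mm thick, on the table right of the bed; leave it alone
- burner: loose amber glass jar burner, 66 mm dia, 85 mm tall, on the table left of the bed; leave it alone
- cast_tray: loose open aluminium tray 120 x 160 x 55 mm on the table right of the bed; leave it alone

How it is judged:
By the outcome, as a careful person would: the job done as asked, in the order asked, and still so for the second after the job is handed in, with the robot touching nothing.
It also fails if it takes over 46 s, if anything falls off the work surface, if the arm or the gripper's body presses on something with over 40 N, if the wrist force passes 120 N, or if a joint passes its speed limit or range.

### The arm

A 6-joint arm with a two-finger parallel gripper is mounted at the origin on the work surface. World frame = base frame: x ahead of the robot, y to its left, z up, the work surface at z = 0. Lengths are in m, angles in degrees, forces in N, time in s.
With the tool pointing down it reaches from about 0.375 to 0.9 m from the base axis. Payload 3.1 kg.
Tool frame: the origin (TCP) lies between the finger pads, 19 mm behind the fingertips; this is the grasp point; z points along the fingers, y is the line along which they close (so a half turn about z gives the same grasp; the last joint's range is limited). The gripper opens to 87 mm and grips with 3 to 60 N. Pads are 19 mm wide; open, the fingers measure 117 mm over their backs; the gripper's body (75 mm by 190 mm) begins 51 mm behind the grasp point.
Start: joints at [-74.628, 30.224, 82.088, -0, 67.689, -10.227], TCP at [0.27, -0.564, 0.241] pointing down, gripper open.
Joint ranges: [-176.69, 176.69], [-43.24, 126.21], [12.49, 139.97], [-82, 262], [0, 151.66], [-163.58, 163.58]. Speed limits (degrees/s): [159.86, 159.86, 180, 180, 180, 180].

### API

Orientations are given as a 3x3 rotation matrix whose columns are the frame's x, y, z axes.
In Python, from rig import read_state, capture, hand_in, trace, landmark_of gives the robot as it stands.
- The arm moves only by the shell command python3 -m jog 'ROWS'. ROWS is JSON, a list of rows, each an object of numbers: "tx", "ty", "tz": the shift along the tool's x, y, z in cm; "roll": the turn about the tool's z in rad; "jaw": the opening, from 0 (shut) to 1 (fully open). A call has 1 to 8 rows; each row shifts and turns the commanded pose from where the row before left it, along the tool's axes as they then stand; what a row does not reach is not made up. A row lasts 1/10 s, in which the tool goes at most 50 mm and 8.59 degrees, less where a joint would pass 70% of its speed; a pose out of reach is approached as far as the arm can. A call with a gripper value outside its range is refused whole. The fingers move at their own pace and stop on an object; the grip force is fixed at half the most. Time passes only in rows, so rows that do not move let the fingers close. It gives the time, the measured TCP pose, the force, the opening and the grip force at its end, in the units of the state.
- read_state(): the state, without advancing time (a new reading comes with each control period).
- capture(name): name is "scene" or "top"; returns a dict with "img" (420x560x3 uint8, red, green, blue), "vertical_fov" (degrees; the focal length in pixels is half the picture's height over the tangent of half this angle, whatever the lens; pixels are square), "cx", "cy" (the principal point, pixels), "cam_to_world" (4x4, takes a point from camera to world coordinates). Camera axes: x right, y up, looking along -z (the intrinsics and any distortion apply to the point x, -y, -z); pixel columns grow to the right and rows downward; lengths in m; the calibration is good to about 2 mm. A picture is of the moment at which its call begins. There is no depth.
- hand_in(): hands the job in; it is judged then, once.
Trained networks look in the newest picture that a camera, given by its name, has taken for a name from the list of things; names that differ only in an ending like _2 or _b are one class to them, and where a whole thing is asked for, a point or a joint stands for the part that bears it (a point fixed in the world has none). Each returns a list of dicts, best first, with "p" (0 to 1); they miss things now and then, are a little off and sometimes report something else, mostly with a low value. They report only what shows in the picture. A call takes as long as a camera call.
- trace(camera, thing): "pixels" (420x560 bool, what is visible of it) and "bbox" ([left, top, width, height] in pixels, round what is visible of it).
- landmark_of(camera, thing): "point" ([row, column] in pixels: a listed point, or the origin of a listed thing).
The state is a dict: "time_s": time; "joint_positions": joint angles; "qvel": joint speeds; "tau": joint torques, N m; "position": TCP position; "tcp_rot": TCP orientation; "force": force on the tool from outside, world axes, zero at the start; "moment": the same for the moment, N m; "opening": opening from 0.0 (shut) to 1.0 (fully open); "grasp_force": force on a finger pad.
Only numpy, scipy, OpenCV 4.12 (cv2) and the standard library are available. Lean on these libraries where they do the work, as an engineer would, in place of code of your own. Each camera call takes 0.05 s, during which the arm holds its last target. There are 200 camera calls.

## Working session

There is one attempt and no reset: what is moved stays moved. The work goes in short steps, Python scripts to look and compute and a shell command to move; the robot and the scene stay as the last step left them, time stands still between calls to the robot, and variables do not carry over. Pictures are saved under pics/ and viewed, at most 10 in all, crops included, and the job is handed in when it is done.

```bash
mkdir -p pics; cat > h.py <<'E'
import numpy as np, cv2
from rig import *
def ray(c,p):
    f=210/np.tan(np.radians(c['vertical_fov'])/2)
    d=np.array([(p[1]-c['cx'])/f,-(p[0]-c['cy'])/f,-1.]);M=np.array(c['cam_to_world'])
    return M[:3,3],M[:3,:3]@d
def onz(c,p,z):
    o,d=ray(c,p);return o+d*(z-o[2])/d[2]
E
python3 - <<'E'
from h import *
for n in("scene","top"):
    c=capture(n);cv2.imwrite(f"pics/{n}.png",c['img'][:,:,::-1])
    print(n,[ (k,np.round(v,3).tolist()) for k,v in c.items() if k!='img' and not isinstance(v,str)])
    for t,z in [('bed',0),('plate_top',.06),('red_cup',.034),('white_cup',.034),('wax_pattern',.06),('spacer',.06)]+[(f'plug{i}_top',.0645) for i in range(1,7)]:
        for r in landmark_of(n,t)[:2]: print(t,round(r['p'],2),np.round(r['point'],1),onz(c,r['point'],z).round(4))
s=read_state();print(s['time_s'],s['position'],s['tcp_rot'],s['force'],s['opening'])
E
```

```text
scene [('vertical_fov', 46.104), ('cx', 274.901), ('cy', 209.884), ('cam_to_world', [[0.06, -0.808, 0.586, 1.276], [0.998, 0.045, -0.039, -0.098], [0.005, 0.587, 0.809, 1.102], [0.0, 0.0, 0.0, 1.0]])]
bed 0.63 [237.4 298.1] [0.5715 0.0114 0.    ]
plate_top 0.63 [226.7 302.4] [0.5782 0.0192 0.06  ]
red_cup 0.43 [227.4 368.9] [0.5728 0.1952 0.034 ]
white_cup 0.52 [225.8 231.7] [ 0.5476 -0.1619  0.034 ]
wax_pattern 0.7 [239.3 326.2] [0.6195 0.0752 0.06  ]
spacer 0.67 [238.1 279.7] [ 0.6094 -0.0408  0.06  ]
plug1_top 0.41 [214.5 255. ] [ 0.5366 -0.0999  0.0645]
plug2_top 0.38 [210.1 271.2] [ 0.5249 -0.0574  0.0645]
plug2_top 0.15 [226.2 233.8] [ 0.57   -0.1548  0.0645]
plug3_top 0.72 [222.4 350.5] [0.575  0.1425 0.0645]
plug3_top 0.46 [208.8 292.3] [ 0.5238 -0.0024  0.0645]
plug4_top 0.66 [206.5 315.3] [0.5198 0.0582 0.0645]
plug5_top 0.49 [213.2 332.5] [0.5437 0.1003 0.0645]
plug6_top 0.53 [224.2 347.8] [0.5801 0.1348 0.0645]
plug6_top 0.24 [239.3 323.4] [0.6219 0.0674 0.0645]
top [('vertical_fov', 49.872), ('cx', 271.686), ('cy', 213.297), ('cam_to_world', [[0.022, 0.995, -0.095, 0.392
[... 384 characters left out ...]
1 0.0614 0.06  ]
spacer 0.63 [177.1 276.9] [ 0.6152 -0.0357  0.06  ]
spacer 0.17 [176.  240.4] [0.6166 0.0678 0.06  ]
plug1_top 0.64 [198.3 296.7] [ 0.5552 -0.0926  0.0645]
plug2_top 0.49 [208.8 280.2] [ 0.5248 -0.0469  0.0645]
plug3_top 0.46 [209.4 263.5] [ 5.222e-01 -2.000e-04  6.450e-02]
plug4_top 0.39 [207.7 248.5] [0.5262 0.042  0.0645]
plug5_top 0.63 [200.2 229.5] [0.5463 0.0961 0.0645]
plug6_top 0.63 [193.3 216.8] [0.5653 0.1326 0.0645]
1.3 [ 0.27006858 -0.56360845  0.24124886] [[ 9.01854742e-01  4.32039378e-01  1.77462812e-05]
 [ 4.32039378e-01 -9.01854742e-01  1.67404106e-05]
 [ 2.32370844e-05 -7.43032644e-06 -1.00000000e+00]] [-0.71013647  0.45851613  0.41735354] 1.0048954832200783
```

```bash
python3 - <<'E'
from h import *
a=cv2.imread('pics/top.png')[135:265,165:355];cv2.imwrite('pics/topc.png',cv2.resize(a,None,fx=4,fy=4,interpolation=cv2.INTER_CUBIC))
a=cv2.imread('pics/scene.png')[170:290,205:405];cv2.imwrite('pics/scc.png',cv2.resize(a,None,fx=4,fy=4,interpolation=cv2.INTER_CUBIC))
c=capture('top');print(c.keys(),[v for v in c.values() if isinstance(v,str)])
E
```

```text
dict_keys(['img', 'vertical_fov', 'cx', 'cy', 'cam_to_world']) []
```

View pics/topc.png

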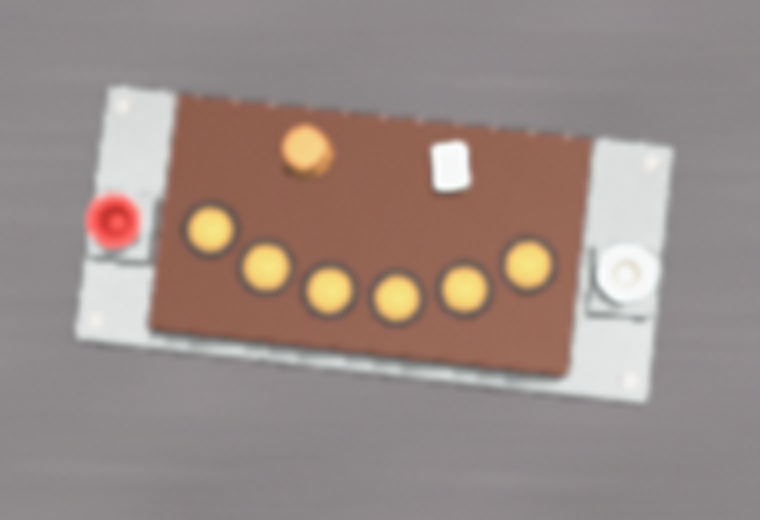

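View pics/scc.png

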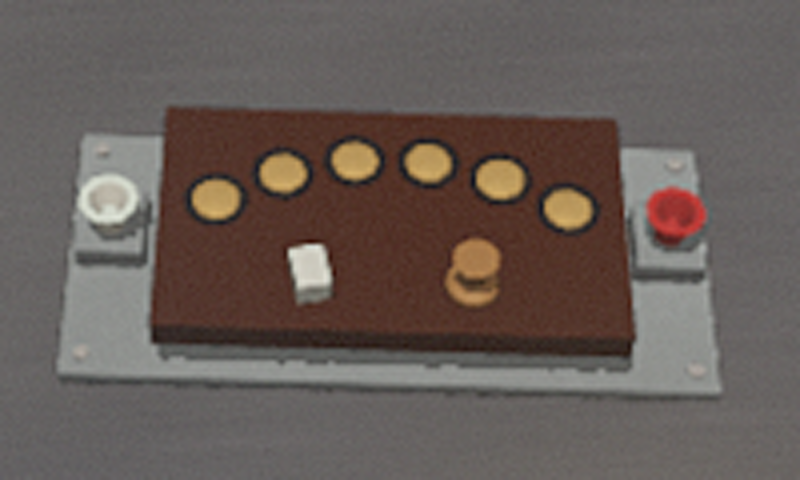

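View pics/top.png

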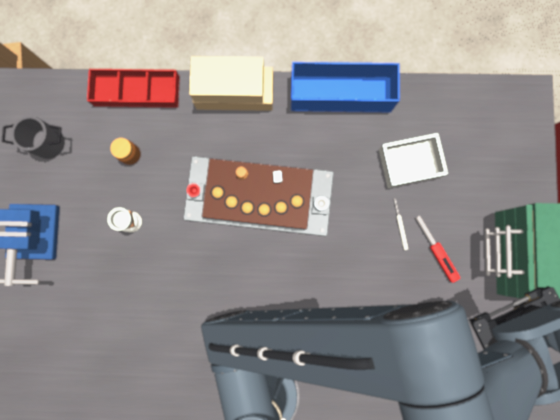

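```bash
cat > m.py <<'E'
from h import *
def plugs(n,z=.062):
    c=capture(n);im=c['img'];h=cv2.cvtColor(im,cv2.COLOR_RGB2HSV)
    m=np.zeros(im.shape[:2],np.uint8)
    roi={'top':(165,222,205,308),'scene':(200,232,246,360)}[n]
    y0,y1,x0,x1=roi
    hh=h[y0:y1,x0:x1].astype(int);m[y0:y1,x0:x1]=((hh[...,0]>15)&(hh[...,0]<35)&(hh[...,1]>90)&(hh[...,2]>110))*255
    k,l,st,ce=cv2.connectedComponentsWithStats(m)
    P=[(st[i,4],onz(c,ce[i][::-1],z)) for i in range(1,k) if st[i,4]>25]
    return sorted(P,key=lambda p:-p[1][1])
if __name__=='__main__':
    R={}
    for n in('top','scene'):
        P=plugs(n);print(n)
        for a,p in P: print(a,p.round(4))
        X=np.array([p for a,p in P]);print(np.linalg.norm(np.diff(X,axis=0),axis=1).round(4))
E
python3 m.py
```

```text
top
106 [0.5695 0.1319 0.062 ]
111 [0.5436 0.0917 0.062 ]
69 [0.6291 0.0667 0.062 ]
109 [0.528  0.0464 0.062 ]
105 [ 0.5237 -0.0007  0.062 ]
104 [ 0.5305 -0.0482  0.062 ]
115 [ 0.5488 -0.0923  0.062 ]
[0.0478 0.089  0.1031 0.0474 0.048  0.0477]
scene
94 [0.571  0.1334 0.062 ]
99 [0.5453 0.0929 0.062 ]
90 [0.5298 0.0476 0.062 ]
89 [5.257e-01 3.000e-04 6.200e-02]
92 [ 0.5324 -0.0472  0.062 ]
98 [ 0.5506 -0.0913  0.062 ]
[0.048  0.0479 0.0475 0.048  0.0477]
```

```bash
python3 -m jog '[{"roll":-0.13,"jaw":0},{"roll":-0.13,"jaw":0},{"roll":-0.13,"jaw":0},{"roll":-0.13,"jaw":0},{"roll":-0.13,"jaw":0},{"roll":-0.13,"jaw":0},{"roll":-0.13,"jaw":0},{"roll":-0.12,"jaw":0}]'
python3 -m jog '[{"tx":4,"ty":1.4},{"tx":4,"ty":1.4},{"tx":4,"ty":1.4},{"tx":4,"ty":1.4},{"tx":4,"ty":1.4},{"tx":4,"ty":1.4},{"tx":4,"ty":1.4},{"tx":4,"ty":1.4}]'
```

```text
$[0]: bad value
$[0]: bad value
```

```bash
python3 -m jog '[{"tx":0,"ty":0,"tz":0,"roll":-0.13,"jaw":0},{"tx":0,"ty":0,"tz":0,"roll":-0.13,"jaw":0},{"tx":0,"ty":0,"tz":0,"roll":-0.13,"jaw":0},{"tx":0,"ty":0,"tz":0,"roll":-0.13,"jaw":0},{"tx":0,"ty":0,"tz":0,"roll":-0.13,"jaw":0},{"tx":0,"ty":0,"tz":0,"roll":-0.13,"jaw":0},{"tx":0,"ty":0,"tz":0,"roll":-0.13,"jaw":0},{"tx":0,"ty":0,"tz":0,"roll":-0.12,"jaw":0}]'; python3 -m jog --help | head -30
```

```text
time_s: 2.25
position: [0.2701, -0.5636, 0.2413]
tcp_rot: [[0.089, 0.996, -0.0], [0.996, -0.089, -0.0], [-0.0, -0.0, -1.0]]
force: [0.7, 0.3, 0.2]
opening: 0.356
grasp_force: 0.0invalid input: not JSON, or not a number
```

All five keys are needed; the heading is as intended. Now travel.

```bash

python3 -m jog '[{"tx":4.6,"ty":1.5,"tz":0,"roll":0,"jaw":0},{"tx":4.6,"ty":1.5,"tz":0,"roll":0,"jaw":0},{"tx":4.6,"ty":1.5,"tz":0,"roll":0,"jaw":0},{"tx":4.6,"ty":1.5,"tz":0,"roll":0,"jaw":0},{"tx":4.6,"ty":1.5,"tz":0,"roll":0,"jaw":0},{"tx":4.6,"ty":1.5,"tz":0,"roll":0,"jaw":0},{"tx":4.6,"ty":1.5,"tz":0,"roll":0,"jaw":0},{"tx":4.6,"ty":1.5,"tz":0,"roll":0,"jaw":0}]'
python3 -m jog '[{"tx":4.6,"ty":1.5,"tz":1,"roll":0,"jaw":0},{"tx":4.6,"ty":1.5,"tz":1,"roll":0,"jaw":0},{"tx":4.6,"ty":1.5,"tz":1,"roll":0,"jaw":0},{"tx":4.6,"ty":1.5,"tz":1,"roll":0,"jaw":0},{"tx":4.6,"ty":1.5,"tz":1,"roll":0,"jaw":0},{"tx":4.6,"ty":1.5,"tz":1,"roll":0,"jaw":0},{"tx":4.6,"ty":1.5,"tz":1,"roll":0,"jaw":0},{"tx":0,"ty":0,"tz":1,"roll":0,"jaw":0}]'
```

```text
time_s: 3.05
position: [0.4247, -0.2068, 0.2416]
tcp_rot: [[0.094, 0.996, 0.001], [0.996, -0.094, -0.001], [-0.0, 0.001, -1.0]]
force: [0.4, -0.1, -0.2]
opening: 0.007
grasp_force: 0.0
time_s: 3.85
position: [0.5614, 0.1074, 0.1612]
tcp_rot: [[0.088, 0.996, 0.005], [0.996, -0.088, 0.002], [0.002, 0.004, -1.0]]
force: [0.4, 0.4, 0.4]
opening: 0.004
grasp_force: 0.0
```

```bash

python3 -m jog '[{"tx":2.4,"ty":1.1,"tz":0,"roll":0,"jaw":0},{"tx":2.3,"ty":1.05,"tz":1,"roll":0,"jaw":0},{"tx":0,"ty":0,"tz":2.5,"roll":0,"jaw":0},{"tx":0,"ty":0,"tz":2,"roll":0,"jaw":0},{"tx":0,"ty":0,"tz":0,"roll":0,"jaw":0},{"tx":0,"ty":0,"tz":0,"roll":0,"jaw":0}]'; python3 -c "
from h import *
c=capture('scene');a=c['img'][120:290,220:420,::-1];cv2.imwrite('pics/c3.png',cv2.resize(a,None,fx=3.5,fy=3.5,interpolation=cv2.INTER_CUBIC))"
```

```text
time_s: 4.45
position: [0.5845, 0.1464, 0.1062]
tcp_rot: [[0.094, 0.996, -0.001], [0.996, -0.094, -0.0], [-0.0, -0.001, -1.0]]
force: [0.6, 0.6, 0.1]
opening: 0.002
grasp_force: 0.0
```

View pics/c3.png

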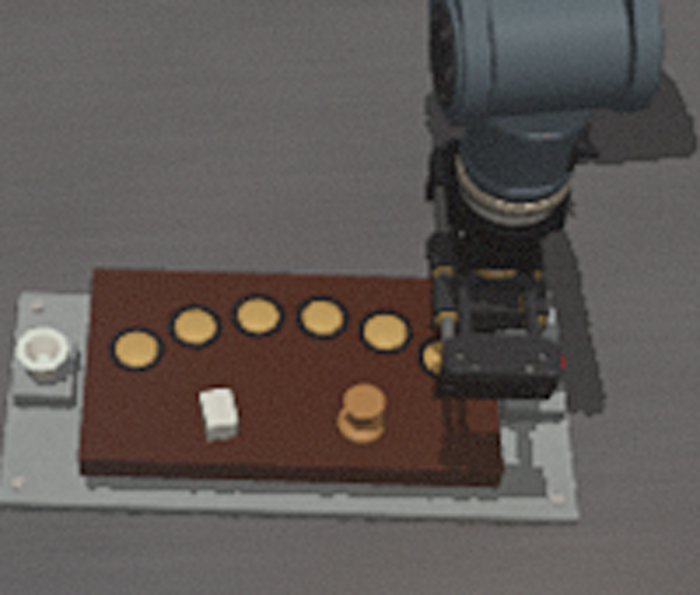

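```bash

python3 -m jog '[{"tx":0.7,"ty":0.2,"tz":0,"roll":0,"jaw":0},{"tx":0,"ty":0,"tz":1.2,"roll":0,"jaw":0},{"tx":0,"ty":0,"tz":0.8,"roll":0,"jaw":0},{"tx":0,"ty":0,"tz":0.3,"roll":0,"jaw":0},{"tx":0,"ty":0,"tz":0.2,"roll":0,"jaw":0},{"tx":0,"ty":0,"tz":0,"roll":0,"jaw":0},{"tx":0,"ty":0,"tz":0,"roll":0,"jaw":0}]'
python3 -m jog '[{"tx":0,"ty":0,"tz":0.1,"roll":0,"jaw":0},{"tx":0,"ty":0,"tz":0,"roll":0,"jaw":0}]'
python3 -m jog '[{"tx":0,"ty":0,"tz":0.1,"roll":0,"jaw":0},{"tx":0,"ty":0,"tz":0,"roll":0,"jaw":0}]'
```

```text
time_s: 5.2
position: [0.5874, 0.1537, 0.0813]
tcp_rot: [[0.094, 0.996, 0.0], [0.996, -0.094, 0.0], [0.0, 0.0, -1.0]]
force: [-0.4, 0.1, -0.4]
opening: 0.004
grasp_force: 0.0
time_s: 5.4
position: [0.5874, 0.1537, 0.0804]
tcp_rot: [[0.094, 0.996, 0.0], [0.996, -0.094, 0.0], [0.0, 0.0, -1.0]]
force: [0.1, 0.2, -0.1]
opening: 0.001
grasp_force: 0.0
time_s: 5.6
position: [0.5874, 0.1537, 0.0794]
tcp_rot: [[0.094, 0.996, 0.0], [0.996, -0.094, -0.0], [-0.0, 0.0, -1.0]]
force: [0.2, 0.6, 1.9]
opening: 0.007
grasp_force: 0.5
```

```bash

python3 -m jog '[{"tx":-0.56,"ty":-0.38,"tz":0,"roll":0,"jaw":0},{"tx":-0.56,"ty":-0.38,"tz":0,"roll":0,"jaw":0},{"tx":-0.56,"ty":-0.38,"tz":0,"roll":0,"jaw":0}]'
python3 -m jog '[{"tx":-0.56,"ty":-0.38,"tz":0,"roll":0,"jaw":0},{"tx":0,"ty":0,"tz":0,"roll":0,"jaw":0}]'
```

```text
time_s: 5.9
position: [0.575, 0.138, 0.0799]
tcp_rot: [[0.094, 0.996, 0.003], [0.996, -0.094, 0.0], [0.001, 0.002, -1.0]]
force: [1.7, 3.1, 3.3]
opening: 0.004
grasp_force: 2.2
time_s: 6.1
position: [0.5698, 0.1319, 0.0799]
tcp_rot: [[0.094, 0.996, 0.001], [0.996, -0.094, -0.0], [-0.0, 0.001, -1.0]]
force: [1.2, 0.1, 5.3]
opening: 0.007
grasp_force: 2.8
```

```bash

python3 -m jog '[{"tx":0,"ty":0,"tz":0.03,"roll":0,"jaw":0},{"tx":-0.71,"ty":-0.36,"tz":0,"roll":0,"jaw":0},{"tx":-0.71,"ty":-0.36,"tz":0,"roll":0,"jaw":0},{"tx":-0.71,"ty":-0.36,"tz":0,"roll":0,"jaw":0},{"tx":-0.71,"ty":-0.36,"tz":0,"roll":0,"jaw":0},{"tx":-0.71,"ty":-0.36,"tz":0,"roll":0,"jaw":0},{"tx":-0.71,"ty":-0.36,"tz":0,"roll":0,"jaw":0},{"tx":0,"ty":0,"tz":0,"roll":0,"jaw":0}]'
python3 -m jog '[{"tx":-0.77,"ty":-0.19,"tz":0,"roll":0,"jaw":0},{"tx":-0.77,"ty":-0.19,"tz":0,"roll":0,"jaw":0},{"tx":-0.77,"ty":-0.19,"tz":0,"roll":0,"jaw":0},{"tx":-0.77,"ty":-0.19,"tz":0,"roll":0,"jaw":0},{"tx":-0.77,"ty":-0.19,"tz":0,"roll":0,"jaw":0},{"tx":-0.77,"ty":-0.19,"tz":0,"roll":0,"jaw":0},{"tx":0,"ty":0,"tz":0,"roll":0,"jaw":0}]'
```

```text
time_s: 6.9
position: [0.5446, 0.0915, 0.0796]
tcp_rot: [[0.095, 0.996, 0.001], [0.996, -0.095, -0.0], [-0.0, 0.001, -1.0]]
force: [1.4, 1.8, 5.4]
opening: 0.005
grasp_force: 3.4
time_s: 7.6
position: [0.528, 0.0467, 0.0792]
tcp_rot: [[0.095, 0.995, -0.001], [0.995, -0.095, -0.0], [-0.0, -0.001, -1.0]]
force: [1.5, 1.0, 7.0]
opening: 0.008
grasp_force: 3.5
```

```bash

python3 -m jog '[{"tx":-0.78,"ty":0.02,"tz":0,"roll":0,"jaw":0},{"tx":-0.78,"ty":0.02,"tz":0,"roll":0,"jaw":0},{"tx":-0.78,"ty":0.02,"tz":0,"roll":0,"jaw":0},{"tx":-0.78,"ty":0.02,"tz":0,"roll":0,"jaw":0},{"tx":-0.78,"ty":0.02,"tz":0,"roll":0,"jaw":0},{"tx":-0.78,"ty":0.02,"tz":0,"roll":0,"jaw":0},{"tx":0,"ty":0,"tz":0,"roll":0,"jaw":0}]'
python3 -m jog '[{"tx":-0.78,"ty":0.19,"tz":0,"roll":0,"jaw":0},{"tx":-0.78,"ty":0.19,"tz":0,"roll":0,"jaw":0},{"tx":-0.78,"ty":0.19,"tz":0,"roll":0,"jaw":0},{"tx":-0.78,"ty":0.19,"tz":0,"roll":0,"jaw":0},{"tx":-0.78,"ty":0.19,"tz":0,"roll":0,"jaw":0},{"tx":-0.78,"ty":0.19,"tz":0,"roll":0,"jaw":0},{"tx":0,"ty":0,"tz":0,"roll":0,"jaw":0}]'
```

```text
time_s: 8.3
position: [0.5236, 0.0004, 0.0789]
tcp_rot: [[0.095, 0.995, -0.004], [0.996, -0.095, 0.001], [0.0, -0.004, -1.0]]
force: [-0.6, 1.8, 6.8]
opening: 0.006
grasp_force: 3.7
time_s: 9.0
position: [0.5294, -0.0468, 0.0786]
tcp_rot: [[0.095, 0.995, -0.007], [0.996, -0.095, 0.002], [0.001, -0.007, -1.0]]
force: [-2.3, 2.5, 8.3]
opening: 0.003
grasp_force: 3.8
```

```bash

python3 -m jog '[{"tx":-0.72,"ty":0.41,"tz":-0.03,"roll":0,"jaw":0},{"tx":-0.72,"ty":0.41,"tz":0,"roll":0,"jaw":0},{"tx":-0.72,"ty":0.41,"tz":0,"roll":0,"jaw":0},{"tx":-0.72,"ty":0.41,"tz":0,"roll":0,"jaw":0},{"tx":-0.72,"ty":0.41,"tz":0,"roll":0,"jaw":0},{"tx":-0.72,"ty":0.41,"tz":0,"roll":0,"jaw":0},{"tx":0,"ty":0,"tz":0,"roll":0,"jaw":0}]'
python3 -m jog '[{"tx":-0.4,"ty":0.2,"tz":0,"roll":0,"jaw":0},{"tx":0,"ty":0,"tz":0,"roll":0,"jaw":0}]'
```

```text
time_s: 9.7
position: [0.5492, -0.0917, 0.0786]
tcp_rot: [[0.094, 0.996, -0.009], [0.996, -0.094, 0.003], [0.002, -0.009, -1.0]]
force: [-2.6, 2.1, 8.0]
opening: 0.004
grasp_force: 3.8
time_s: 9.9
position: [0.5506, -0.0953, 0.0787]
tcp_rot: [[0.094, 0.996, -0.009], [0.996, -0.094, 0.003], [0.003, -0.009, -1.0]]
force: [-1.6, 3.7, 7.8]
opening: 0.006
grasp_force: 3.7
```

```bash

python3 -m jog '[{"tx":0,"ty":0,"tz":-1,"roll":0,"jaw":0},{"tx":0,"ty":0,"tz":-3,"roll":0,"jaw":0},{"tx":0,"ty":0,"tz":-4,"roll":0,"jaw":0},{"tx":0,"ty":0,"tz":-4,"roll":0,"jaw":0},{"tx":-4,"ty":0,"tz":-2,"roll":0,"jaw":0},{"tx":-4,"ty":0,"tz":0,"roll":0,"jaw":0},{"tx":-4,"ty":0,"tz":0,"roll":0,"jaw":0},{"tx":-4,"ty":0,"tz":0,"roll":0,"jaw":0}]'
python3 -m jog '[{"tx":-4,"ty":0,"tz":0,"roll":0,"jaw":0},{"tx":-4,"ty":0,"tz":0,"roll":0,"jaw":0},{"tx":-4,"ty":0,"tz":0,"roll":0,"jaw":0},{"tx":0,"ty":0,"tz":0,"roll":0,"jaw":0},{"tx":0,"ty":0,"tz":0,"roll":0,"jaw":0}]'
python3 m.py; python3 -c "
from h import *
c=capture('scene');a=c['img'][160:290,205:405,::-1];cv2.imwrite('pics/c4.png',cv2.resize(a,None,fx=4,fy=4,interpolation=cv2.INTER_CUBIC))
for t in('wax_pattern','spacer'):
  r=landmark_of('scene',t)[0];print(t,r['point'],onz(c,r['point'],.06))"
```

```text
time_s: 10.7
position: [0.5379, -0.2571, 0.2192]
tcp_rot: [[0.094, 0.996, -0.002], [0.996, -0.094, 0.0], [-0.0, -0.002, -1.0]]
force: [0.1, 0.0, 0.2]
opening: 0.006
grasp_force: 0.0
time_s: 11.2
position: [0.5266, -0.3757, 0.2184]
tcp_rot: [[0.096, 0.995, -0.003], [0.995, -0.096, 0.002], [0.002, -0.003, -1.0]]
force: [0.1, 0.7, 0.3]
opening: 0.006
grasp_force: 0.0
top
73 [0.6291 0.0662 0.062 ]
[]
scene
wax_pattern [241.8, 325.3] [0.62667691 0.07202396 0.06      ]
spacer [239.1, 281.8] [ 0.61260848 -0.03570364  0.06      ]Traceback (most recent call last):
  File "m.py", line 16, in <module>
    X=np.array([p for a,p in P]);print(np.linalg.norm(np.diff(X,axis=0),axis=1).round(4))
                                       ~~~~~~~~~~~~~~^^^^^^^^^^^^^^^^^^^^^^^^^^
    return sqrt(add.reduce(s, axis=axis, keepdims=keepdims))
                ~~~~~~~~~~^^^^^^^^^^^^^^^^^^^^^^^^^^^^^^^^^
numpy.exceptions.AxisError: axis 1 is out of bounds for array of dimension 1
```

View pics/c4.png

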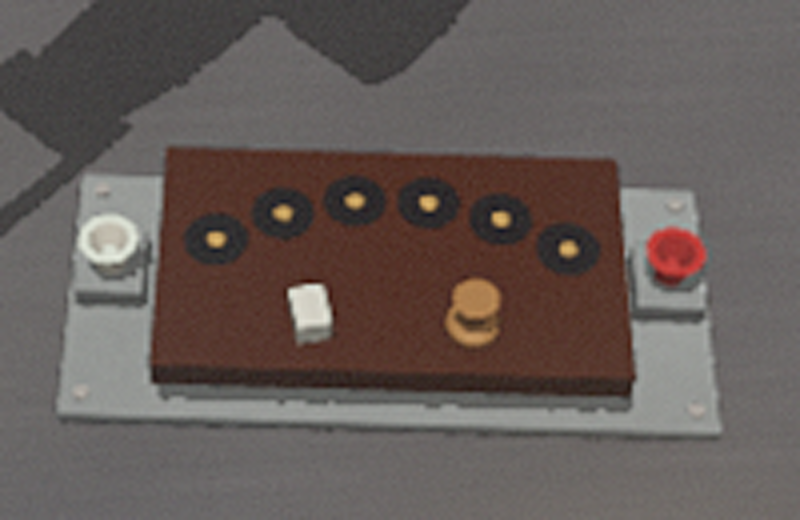

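All six plugs show only a small crown inside their black rings (crop pixels (216,238) to (568,248)), all the same size, so they are home. The wax pattern and spacer have not moved.

```bash
python3 -c "
from rig import *
print(hand_in())"
```

```text
the job is handed in; nothing more can be done
None
```

I slid the closed fingertip along the row from the red cup to the white cup; all six plugs look home in the final picture, no reading taken during the slide exceeded about 8 N downward (roughly 2 mm of plate sink at most), the wax pattern and spacer stand where they were, and the job was handed in with the arm clear at about 11 s.

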